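# Push the dust-valve slide bar right through to its end stop

## Robot

A 6-joint arm with a two-finger parallel gripper is mounted at the origin on the work surface. World frame = base frame: x ahead of the robot, y to its left, z up, the work surface at z = 0. Lengths are in m, angles in rad, forces in N, time in s.
With the tool pointing down it reaches from about 0.3 to 0.825 m from the base axis. Payload 5.4 kg.
Tool frame: the origin (TCP) lies at the very end of the fingers, on their centre line; the grasp point (between the pads) lies 19 mm behind it; x points along the fingers, z is the direction in which the jaws open and shut, and the axes are right-handed (so a half turn about x gives the same grasp; the last joint's range is limited). The gripper opens to 92 mm and grips with 3 to 60 N. Pads are 20 mm wide; open, the fingers measure 128 mm over their backs; the gripper's body (75 mm by 189 mm) begins 69 mm behind the grasp point.
Start: joints at [-1.476, 0.158, 1.597, -0, 1.386, -0.21], TCP at [0.173, -0.548, 0.215] pointing down, gripper open.
Joint ranges: [-2.91, 2.91], [-0.94, 2.29], [0.18, 2.7], [-1.29, 4.43], [0.17, 2.64], [-3, 3]. Speed limits (rad/s): [2.57, 2.57, 3.14, 3.14, 3.14, 3.14].

## Interface

Orientations are given as a 3x3 rotation matrix whose columns are the frame's x, y, z axes.
In Python, from workcell import robot gives the robot as it stands. The module is installed in compiled form; this text tells all that it offers.
- The arm moves only by the tool carry_out, never from a script. Its argument "series" is a list that holds one entry, the list of rows, each a list of 7 numbers: the finger opening in mm, from 0 to 91.9, then the shift along the tool's x, y, z in mm, then the turn, a rotation vector about the tool's x, y, z in rad. In form: [[[fingers, x, y, z, rx, ry, rz], ...]]. A call has 1 to 12 rows; each row shifts and turns the pose as measured when the row begins, along the tool's axes as they then stand; what a row does not reach is not made up. A row lasts 1/10 s, in which the tool goes at most 50 mm and 8.59 degrees, less where a joint would pass 70% of its speed; a pose out of reach is approached as far as the arm can. A call is refused whole if a number of a shift passes 50 or a number of a turn 0.15, either way. A call with a gripper value outside its range is refused whole. The fingers move at their own pace and stop on an object; "newtons" is the grip in N (left out, the last holds). Time passes only in rows, so rows that do not move let the fingers close. It gives the time, the measured TCP pose, the force and the opening at its end, in the units of the state.
- robot.get_state(): the state, without advancing time (a new reading comes with each control period).
- robot.read_camera(name): name is "side" or "top" or "wrist"; returns the picture (480x640x3 uint8, blue, green, red); there is no depth.
- robot.camera_model(name): a dict with "fx", "fy", "cx", "cy" (pixels), "view" (4x4, takes a point from world to camera coordinates). Camera axes: x right, y down, z forward; pixel columns grow to the right and rows downward; lengths in m; the calibration is good to about 2 mm. A picture is of the moment at which its call begins: read the wrist's pose just before it. camera_model takes no time and is no camera call; for the wrist camera it gives the pose at the moment of the call.
- robot.hand_in(): hands the job in, once; it reports no verdict.
The state is a dict: "t": time; "joints": joint angles; "dq": joint speeds; "joint_efforts": joint torques, N m; "tcp_pos": TCP position; "orientation": TCP orientation; "contact_force": force on the tool from outside, world axes, zero at the start; "moment": the same for the moment, N m; "gripper_width": finger opening in m.
Only numpy, scipy, OpenCV 4.12 (cv2) and the standard library are available. Lean on these libraries where they do the work, as an engineer would, in place of code of your own. Each camera call takes 0.05 s, during which the arm holds its last target.

## Task

Open the dust-extraction valve before carving starts: its steel slide bar sticks out on one side of the grey box; slide it right through the box, so that it sticks out on the opposite side, until it is fully home against its end stop, then let go. The box only stands on the bench: keep it standing where it is, do not shove it along, turn, lift or tip it, and leave the other things on the bench alone.

Things in the scene. Friction and masses are not known exactly. Their poses are not given: they have to be found in the camera images.
- valve: Loose heavy grey box, 2.7 to 3.6 kg, 70 mm (x) by 110 mm (y), top at 76 mm, on two feet 86 mm long in x, 8 mm high, at y = +-40 mm. Origin: centre of its underside, on the bench; z up. A roofed slot 28 mm wide, 16 to 54 mm above the bench, runs through it along x at y = 0 and carries the slide bar. Pipe stub (52 mm wide, 50 mm long) on its +y side. 15 N may shove it along the bench.
- bar_front (a point): Centre of the front (+x) end of the plain steel slide bar: 130 mm long in the valve's x, 24 mm wide, 22 to 50 mm above the bench. At first this end is hidden in the slot. The bar slides to the valve's +x with about 4 N drag and stays where left. Its hidden end stop must be felt: there this end is 70 to 90 mm out of the +x face and the rear end deep in the slot.
- bar_rear (a point): Centre of the rear (-x) end of the same slide bar, 130 mm behind bar_front, 36 mm above the bench. At the start it sticks out 60 to 75 mm from the box's -x face (that face is at x = -35 mm).
- mould: Bystander: small white plaster dome mould, 72 mm diameter, 70 mm high. Origin: centre of its underside.
- tool_cup: Bystander: cream plastic cup, 72 mm diameter, 75 mm high, with three carving tools standing in it up to 150 mm high. Origin: centre of its underside.
- rib: Bystander: flat dark steel scraper, 45 x 130 x 4 mm, long along its y. Origin: centre of its underside.
- dish: Bystander: white ceramic dish, 130 mm diameter, 18 mm high. Origin: centre of its underside.
- hood (a point): Centre of the flared suction mouth on the box's -y side: 72 mm diameter, 50 mm long, 105 mm from the box's middle, 40 mm above the bench.

How it is judged:
By the outcome, as a careful person would: the job done as asked, in the order asked, and still so for the second after the job is handed in, with the robot touching nothing.
It also fails if it takes over 43 s, if anything falls off the work surface, if the arm or the gripper's body presses on something with over 40 N, if the wrist force passes 120 N, or if a joint passes its speed limit or range.

## Working session

There is one attempt and no reset: what is moved stays moved. The work goes in short steps, Python scripts to look and compute and a tool call to move; the robot and the scene stay as the last step left them, time stands still between calls to the robot, and variables do not carry over. Pictures are saved under pics/ and viewed, and the job is handed in when it is done.

Besides the shell and the picture viewer there is one more tool, called after "Emit:" by a JSON object that holds its "fn" and its "kwargs". carry_out: Moves the arm, as the interface text tells. Its arguments: {"type":"object","properties":{"series":{"type":"array"},"newtons":{"type":"number"}},"required":["series"]}

```bash
mkdir -p pics
python3 - <<'E'
from workcell import robot
import cv2,numpy as np
for n in ["top","side"]:
    im=robot.read_camera(n); cv2.imwrite(f"pics/{n}0.png",im)
    m=robot.camera_model(n); print(n,m["fx"],m["fy"],m["cx"],m["cy"]); print(np.round(m["view"],4))
s=robot.get_state(); print(s["t"],s["tcp_pos"],np.round(s["orientation"],3),s["contact_force"],s["gripper_width"])
E
```

```text
top 553.9675577605215 553.9675577605215 315.29354227689356 237.1027919344452
[[-0.034  -0.9994 -0.0037  0.0146]
 [-0.9772  0.034  -0.2098  0.5438]
 [ 0.2098 -0.0035 -0.9777  1.0399]
 [ 0.      0.      0.      1.    ]]
side 505.5327721884416 505.5327721884416 321.5913485263198 239.19512068416162
[[-0.8014 -0.5981 -0.0018  0.4344]
 [-0.3918  0.5272 -0.754   0.2714]
 [ 0.4519 -0.6036 -0.6568  0.7184]
 [ 0.      0.      0.      1.    ]]
0.1 [ 0.17245586 -0.54794504  0.21371768] [[-0.     0.954  0.3  ]
 [ 0.002  0.3   -0.954]
 [-1.     0.    -0.002]] [ 0.84515408  0.50914247 -0.9709641 ] 0.09223606898773232
```

View pics/top0.png

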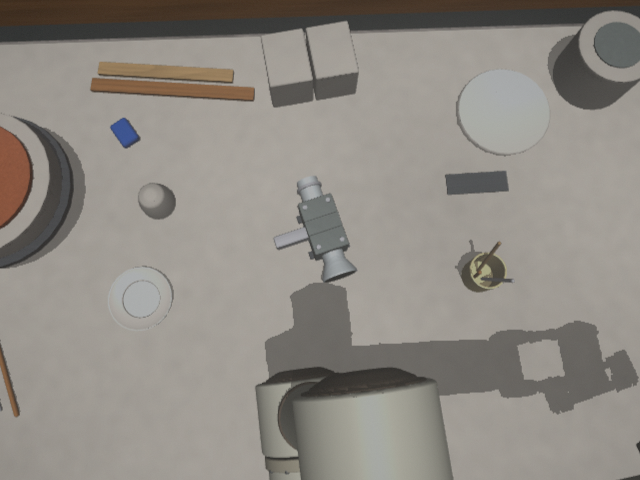

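View pics/side0.png

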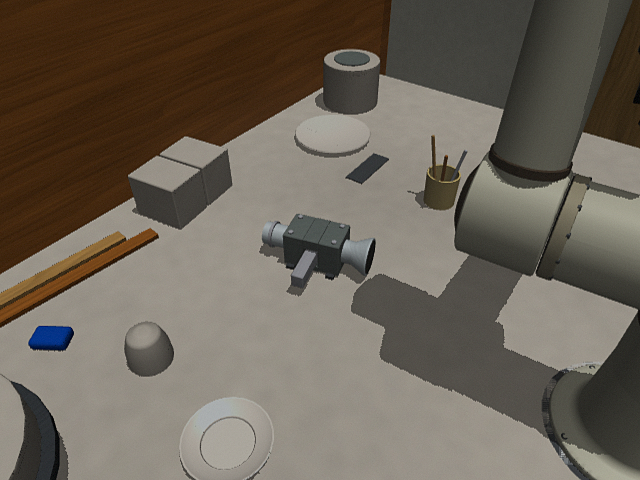

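The top view shows the valve at about (323,224). Its bar sticks out to image left with the rear end near (276,242). The hood is at lower right, around (338,265), and the pipe stub at the top, around (309,187). Next I'll zoom in and measure.

Run:
```python
import cv2
im=cv2.imread("pics/top0.png")[165:290,255:380]
cv2.imwrite("pics/topz.png",cv2.resize(im,(600,600),interpolation=cv2.INTER_CUBIC))
im=cv2.imread("pics/side0.png")[200:300,250:383]
cv2.imwrite("pics/sidez.png",cv2.resize(im,(798,600),interpolation=cv2.INTER_CUBIC))
```

```text
(no output)
```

View pics/topz.png

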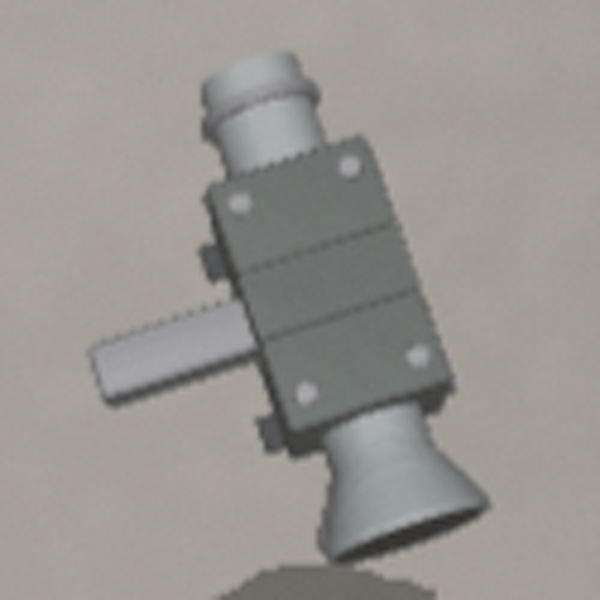

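View pics/sidez.png

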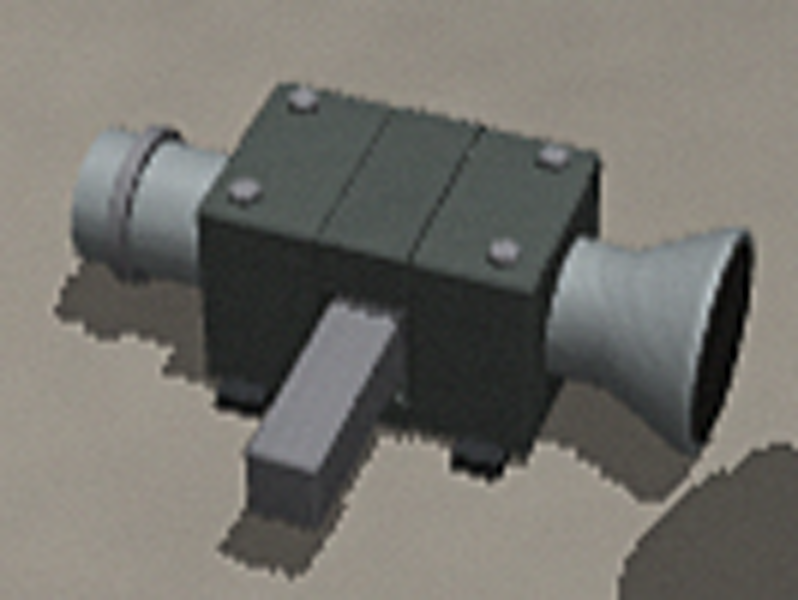

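In the zoomed top view the box-top corners are at zoom pixels (207,188), (363,137), (452,382) and (295,430). The bar's rear top corners are near (92,348) and (110,402). In the side zoom the box corners are (283,85), (600,153), (537,292) and (202,213), and the bar's rear top corners are (248,455) and (318,473).

```bash
cat > h.py <<'E'
import numpy as np
from workcell import robot
def ray(m,px,z):
    V=np.array(m["view"]);R=V[:3,:3];t=V[:3,3];c=-R.T@t
    d=R.T@np.array([(px[0]-m["cx"])/m["fx"],(px[1]-m["cy"])/m["fy"],1]);return c+d*(z-c[2])/d[2]
def proj(m,p):
    V=np.array(m["view"]);q=V[:3,:3]@p+V[:3,3];return np.array([m["fx"]*q[0]/q[2]+m["cx"],m["fy"]*q[1]/q[2]+m["cy"]])
E
python3 - <<'E'
from h import *
T=robot.camera_model("top");S=robot.camera_model("side")
def top(l,z): return np.array([ray(T,(a/4.8+255-.4,b/4.8+165-.4),z) for a,b in l])
def side(l,z): return np.array([ray(S,(a/6+250-.4,b/6+200-.4),z) for a,b in l])
# order: (-x,+y),(+x,+y),(+x,-y),(-x,-y)
for n,C,B in (("top",top([(207,188),(363,137),(452,382),(295,430)],.076),top([(92,348),(110,402)],.05)),("side",side([(202,213),(283,85),(600,153),(537,292)],.076),side([(248,455),(318,473)],.05))):
    c=C.mean(0);ux=(C[1]+C[2]-C[0]-C[3])/2;uy=(C[0]+C[1]-C[2]-C[3])/2
    print(n,"c",c.round(4),"size",np.linalg.norm(ux).round(4),np.linalg.norm(uy).round(4),"yawx",np.degrees(np.arctan2(ux[1],ux[0])).round(2),"from y",np.degrees(np.arctan2(-uy[0],uy[1])).round(2))
    b=B.mean(0);u=ux/np.linalg.norm(ux);print(" rear",b.round(4),"along",((b-c)@u).round(4),"lat",((b-c)@np.array([-u[1],u[0],0])).round(4))
E
```

```text
top c [ 0.5666 -0.0203  0.076 ] size 0.0672 0.1082 yawx -73.98 from y -72.64
 rear [0.5369 0.0752 0.05  ] along -0.1 lat -0.0022
side c [ 0.5656 -0.0174  0.076 ] size 0.0674 0.1066 yawx -72.17 from y -72.6
 rear [0.5363 0.0798 0.05  ] along -0.1015 lat 0.0019
```

The valve centre is about (0.566, -0.019) with its x axis at yaw -73°, and the bar's rear end sits about 102 mm behind the centre. Now the approach numbers.

```bash
cat >> h.py <<'E'
from scipy.spatial.transform import Rotation as Ro
C=np.array([.566,-.019]);YAW=np.radians(-73)
def plan(al,lat,z,n,jaw=YAW+np.pi/2,s=None,c=None,yaw=None):
    s=s or robot.get_state();p=np.array(s["tcp_pos"]);R=np.array(s["orientation"])
    c=C if c is None else c; w=YAW if yaw is None else yaw
    u=np.array([np.cos(w),np.sin(w)]);v=np.array([-u[1],u[0]])
    g=np.r_[c+al*u+lat*v,z]
    zz=np.array([np.cos(jaw),np.sin(jaw),0]);x=np.array([0,0,-1.]);G=np.c_[x,np.cross(zz,x),zz]
    rv=Ro.from_matrix(R.T@G).as_rotvec();print("goal",g.round(4),"rotvec",rv.round(3),"tooldelta mm",(R.T@(g-p)*1e3).round(1))
    for k in range(n):
        Rk=R@Ro.from_rotvec(rv*k/n).as_matrix()
        print((Rk.T@(g-p)/n*1e3).round(1),(rv/n).round(3))
def st():
    s=robot.get_state();w=YAW;u=np.array([np.cos(w),np.sin(w)]);v=np.array([-u[1],u[0]]);d=np.array(s["tcp_pos"][:2])-C
    f=np.array(s["contact_force"]);print("t",round(s["t"],2),"tcp",np.round(s["tcp_pos"],4),"al,lat",(d@u).round(4),(d@v).round(4),"F u,v,z",(f[:2]@u).round(2),(f[:2]@v).round(2),f[2].round(2),"w",round(s["gripper_width"]*1e3,1),"q",np.round(s["joints"],2))
E
python3 -c "
from h import *
plan(-.145,0,.2,16)"
```

```text
goal [0.5236 0.1197 0.2   ] rotvec [-1.563e+00 -1.000e-03 -2.000e-03] tooldelta mm [  14.8  535.3 -531.4]
[  0.9  33.5 -33.2] [-0.098 -0.    -0.   ]
[  0.9  36.5 -29.8] [-0.098 -0.    -0.   ]
[  0.9  39.3 -26.1] [-0.098 -0.    -0.   ]
[  0.9  41.6 -22.1] [-0.098 -0.    -0.   ]
[  0.9  43.6 -18. ] [-0.098 -0.    -0.   ]
[  0.9  45.1 -13.6] [-0.098 -0.    -0.   ]
[ 0.9 46.2 -9.2] [-0.098 -0.    -0.   ]
[ 0.9 46.9 -4.6] [-0.098 -0.    -0.   ]
[ 0.9 47.1 -0. ] [-0.098 -0.    -0.   ]
[ 0.9 46.9  4.6] [-0.098 -0.    -0.   ]
[ 0.9 46.3  9.1] [-0.098 -0.    -0.   ]
[ 0.9 45.1 13.6] [-0.098 -0.    -0.   ]
[ 0.9 43.6 17.9] [-0.098 -0.    -0.   ]
[ 0.9 41.6 22.1] [-0.098 -0.    -0.   ]
[ 0.9 39.3 26.1] [-0.098 -0.    -0.   ]
[ 0.9 36.6 29.8] [-0.098 -0.    -0.   ]
```

Emit:
{"fn": "carry_out", "kwargs": {"series": [[[0,0,33,-33,-0.1,0,0],[0,0,36,-30,-0.1,0,0],[0,0,39,-26,-0.1,0,0],[0,0,42,-22,-0.1,0,0],[0,0,44,-18,-0.1,0,0],[0,0,45,-14,-0.1,0,0],[0,0,46,-9,-0.1,0,0],[0,0,47,-5,-0.1,0,0],[0,0,47,0,-0.1,0,0],[0,0,47,5,-0.1,0,0]]], "newtons": 10}}

```text
t: 1.1
tcp_pos: [0.3834, -0.1122, 0.2103]
orientation: [[-0.001, 0.236, 0.972], [0.007, 0.972, -0.236], [-1.0, 0.007, -0.003]]
contact_force: [2.1, -0.2, 0.6]
gripper_width: 0.0138
```

```bash
python3 -c "
from h import *
st();plan(-.145,0,.2,9)"
```

```text
t 1.1 tcp [ 0.3834 -0.1122  0.2103] al,lat 0.0357 -0.2019 F u,v,z 0.79 1.91 0.6 w 13.8 q [-0.59 -0.32  2.06  0.01  1.41 -0.36]
goal [0.5236 0.1197 0.2   ] rotvec [-0.535 -0.001 -0.007] tooldelta mm [ 11.8 258.3  81.6]
[ 1.3 28.7  9.1] [-0.059 -0.    -0.001]
[ 1.3 28.1 10.8] [-0.059 -0.    -0.001]
[ 1.3 27.4 12.4] [-0.059 -0.    -0.001]
[ 1.3 26.6 14. ] [-0.059 -0.    -0.001]
[ 1.2 25.8 15.6] [-0.059 -0.    -0.001]
[ 1.2 24.8 17.1] [-0.059 -0.    -0.001]
[ 1.2 23.7 18.5] [-0.059 -0.    -0.001]
[ 1.2 22.6 19.9] [-0.059 -0.    -0.001]
[ 1.2 21.4 21.2] [-0.059 -0.    -0.001]
```

Emit:
{"fn": "carry_out", "kwargs": {"series": [[[0,1,30,9,-0.06,0,0],[0,1,30,11,-0.06,0,0],[0,1,29,13,-0.06,0,0],[0,1,28,15,-0.06,0,0],[0,1,27,16,-0.06,0,0],[0,1,26,18,-0.06,0,0],[0,1,25,19,-0.06,0,0],[0,1,24,21,-0.06,0,0],[0,1,22,22,-0.06,0,0],[0,1,14,14,-0.04,0,0],[0,0,0,0,0,0,0]]]}}

```text
t: 2.2
tcp_pos: [0.5361, 0.1708, 0.1971]
orientation: [[-0.007, -0.369, 0.929], [0.008, 0.929, 0.369], [-1.0, 0.01, -0.004]]
contact_force: [-1.2, -0.3, -0.7]
gripper_width: 0.0005
```

```bash
python3 -c "
from h import *
import cv2
st();plan(-.145,0,.02,6)
m=robot.camera_model('wrist');cv2.imwrite('pics/w1.png',robot.read_camera('wrist'))
print(m['view'],m['fx'],m['cx'],m['cy'])
cv2.imwrite('pics/t1.png',robot.read_camera('top'))
"
```

```text
t 2.2 tcp [0.5361 0.1708 0.1971] al,lat -0.1902 0.0269 F u,v,z -0.03 -1.2 -0.71 w 0.5 q [ 0.09  0.14  1.65  0.01  1.36 -0.29]
goal [0.5236 0.1197 0.02  ] rotvec [ 0.082 -0.004 -0.009] tooldelta mm [176.7 -44.6 -29.9]
[29.5 -7.4 -5. ] [ 0.014 -0.001 -0.002]
[29.5 -7.4 -4.9] [ 0.014 -0.001 -0.002]
[29.5 -7.5 -4.8] [ 0.014 -0.001 -0.002]
[29.5 -7.5 -4.7] [ 0.014 -0.001 -0.002]
[29.5 -7.5 -4.7] [ 0.014 -0.001 -0.002]
[29.5 -7.5 -4.6] [ 0.014 -0.001 -0.002]
[[ 0.92892307  0.37025923 -0.00316622 -0.56003949]
 [ 0.35980581 -0.90061228  0.24379767 -0.06193564]
 [ 0.0874168  -0.22760851 -0.96982095  0.36471079]
 [ 0.          0.          0.          1.        ]] 361.32871241102225 316.7035109034302 241.391351231575
```

View pics/w1.png

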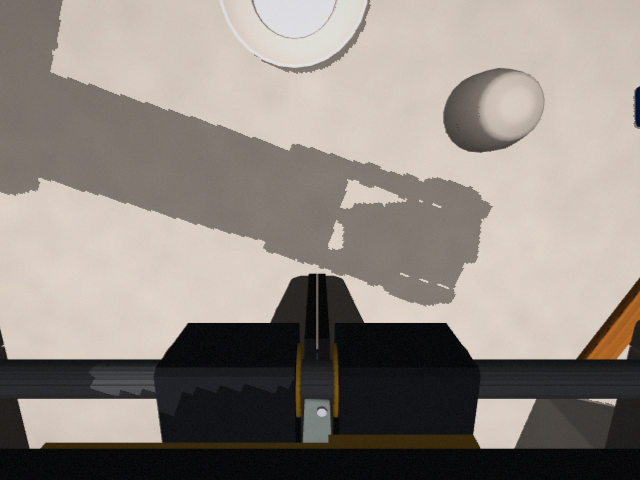

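The wrist view shows only the dish and mould, to the +y side and well away. The valve is behind the view. I'll descend behind the bar's rear end.

Emit:
{"fn": "carry_out", "kwargs": {"series": [[[0,32,-8,-6,0.015,0,0],[0,32,-8,-6,0.015,0,0],[0,32,-8,-6,0.015,0,0],[0,32,-8,-5,0.015,0,0],[0,28,-7,-4,0.015,0,0],[0,10,-5,-3,0.01,0,0],[0,0,0,0,0,0,0]]]}}

```text
t: 3.0
tcp_pos: [0.5194, 0.1093, 0.0288]
orientation: [[-0.003, -0.271, 0.963], [0.005, 0.963, 0.271], [-1.0, 0.006, -0.001]]
contact_force: [-0.3, 0.4, 1.5]
gripper_width: 0.0007
```

```bash
python3 -c "
from h import *
import cv2
st();plan(-.13,0,.02,2)
im=robot.read_camera('side');cv2.imwrite('pics/s2.png',cv2.resize(im[180:330,200:400],(800,600)))
im=robot.read_camera('top');cv2.imwrite('pics/t2.png',cv2.resize(im[150:300,220:420],(800,600)))
"
```

```text
t 3.0 tcp [0.5194 0.1093 0.0288] al,lat -0.1363 -0.007 F u,v,z -0.42 -0.14 1.5 w 0.7 q [-0.02  0.28  1.86  0.01  1.01 -0.3 ]
goal [0.528  0.1053 0.02  ] rotvec [-0.022 -0.001 -0.006] tooldelta mm [ 8.8 -6.2  7.2]
[ 4.4 -3.1  3.6] [-0.011 -0.001 -0.003]
[ 4.4 -3.1  3.5] [-0.011 -0.001 -0.003]
```

View pics/s2.png

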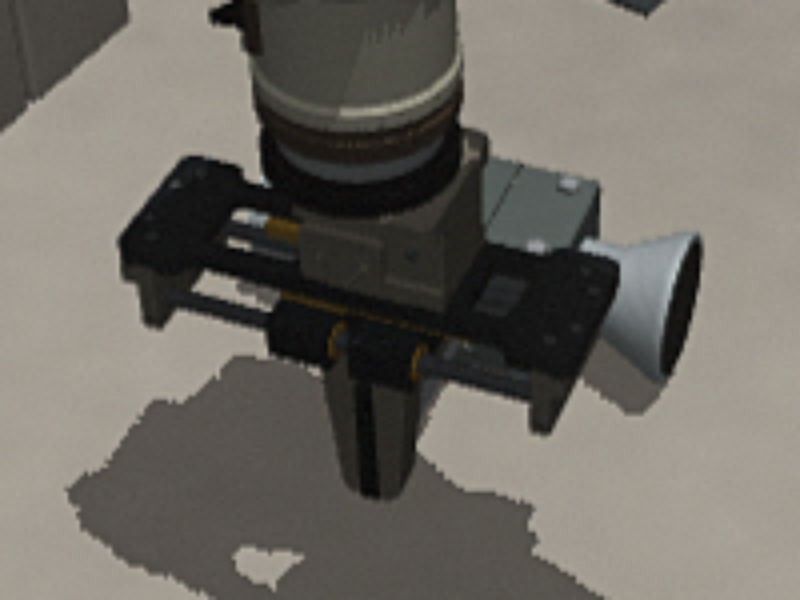

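View pics/t2.png

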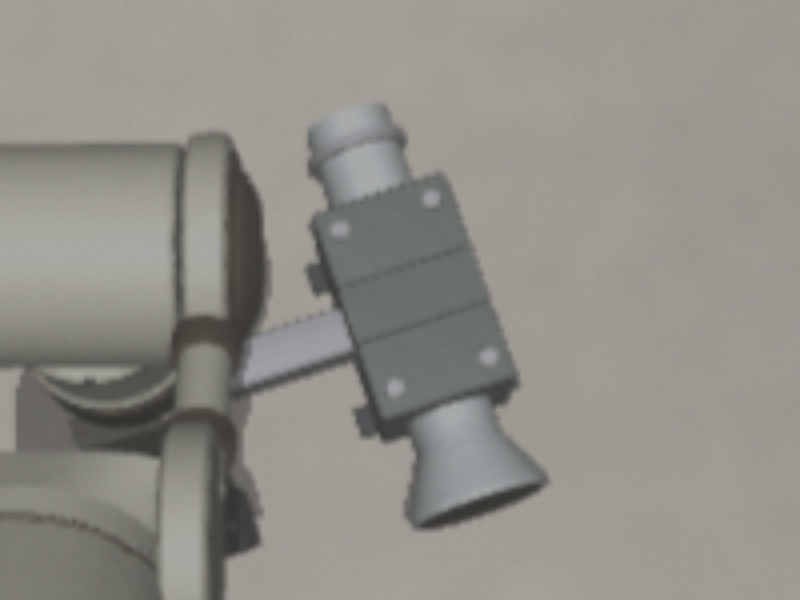

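The views show the closed fingers standing just behind the bar's rear end, with the box unmoved. I'll correct about 7 mm sideways, lower a little, then advance until contact.

Emit:
{"fn": "carry_out", "kwargs": {"series": [[[0,5,0,4,-0.011,0,0],[0,5,0,4,-0.011,0,0],[0,0,-4,0,0,0,0],[0,0,-4,0,0,0,0],[0,0,-4,0,0,0,0],[0,0,-4,0,0,0,0],[0,0,-4,0,0,0,0]]]}}

```text
t: 3.8
tcp_pos: [0.541, 0.0932, 0.0254]
orientation: [[0.012, -0.298, 0.955], [0.005, 0.955, 0.298], [-1.0, 0.002, 0.013]]
contact_force: [-0.4, 0.4, -0.6]
gripper_width: 0.0004
```

```bash
python3 -c "
from h import *
st();plan(-.05,0,.02,1)"
```

```text
t 3.8 tcp [0.541  0.0932 0.0254] al,lat -0.1147 0.0089 F u,v,z -0.52 -0.31 -0.65 w 0.4 q [-0.05  0.31  1.82  0.01  1.   -0.36]
goal [0.5514 0.0288 0.02  ] rotvec [ 0.006  0.013 -0.002] tooldelta mm [  5.2 -64.6  -9.3]
[  5.2 -64.6  -9.3] [ 0.006  0.013 -0.002]
```

Emit:
{"fn": "carry_out", "kwargs": {"series": [[[0,3,0,-4,0,0.006,0],[0,2,0,-3,0,0.006,0],[0,0,0,0,0,0,0],[0,0,0,0,0,0,0]]]}}

```text
t: 4.2
tcp_pos: [0.5334, 0.0903, 0.0197]
orientation: [[-0.002, -0.297, 0.955], [0.001, 0.955, 0.297], [-1.0, 0.002, -0.001]]
contact_force: [1.5, 0.1, 0.7]
gripper_width: 0.0007
```

```bash
python3 -c "
from h import *
st();plan(-.05,0,.02,1)"
```

```text
t 4.2 tcp [0.5334 0.0903 0.0197] al,lat -0.114 0.0008 F u,v,z 0.31 1.47 0.71 w 0.7 q [-0.06  0.31  1.83  0.    1.   -0.36]
goal [0.5514 0.0288 0.02  ] rotvec [ 0.005 -0.001 -0.002] tooldelta mm [ -0.5 -64.   -1.1]
[ -0.5 -64.   -1.1] [ 0.005 -0.001 -0.002]
```

Now well aligned. Starting the push.

Emit:
{"fn": "carry_out", "kwargs": {"series": [[[0,0,-3,0,0,0,0],[0,0,-3,0,0,0,0],[0,0,-3,0,0,0,0],[0,0,-3,0,0,0,0],[0,0,-3,0,0,0,0],[0,0,-3,0,0,0,0]]]}}

```text
t: 4.8
tcp_pos: [0.5379, 0.0748, 0.0196]
orientation: [[-0.004, -0.297, 0.955], [0.006, 0.955, 0.297], [-1.0, 0.007, -0.002]]
contact_force: [-0.4, 4.2, 2.7]
gripper_width: 0.0004
```

```bash
python3 -c "
from h import *
import cv2
st();plan(-.05,0,.02,1)
im=robot.read_camera('top');cv2.imwrite('pics/t3.png',cv2.resize(im[150:300,220:420],(800,600)))
im=robot.read_camera('side');cv2.imwrite('pics/s3.png',cv2.resize(im[180:330,200:400],(800,600)))
"
```

```text
t 4.8 tcp [0.5379 0.0748 0.0196] al,lat -0.0979 0.0006 F u,v,z -4.18 0.84 2.72 w 0.4 q [-0.09  0.32  1.83  0.01  1.   -0.39]
goal [0.5514 0.0288 0.02  ] rotvec [ 0.005 -0.002 -0.007] tooldelta mm [ -0.7 -47.9  -0.8]
[ -0.7 -47.9  -0.8] [ 0.005 -0.002 -0.007]
```

View pics/t3.png

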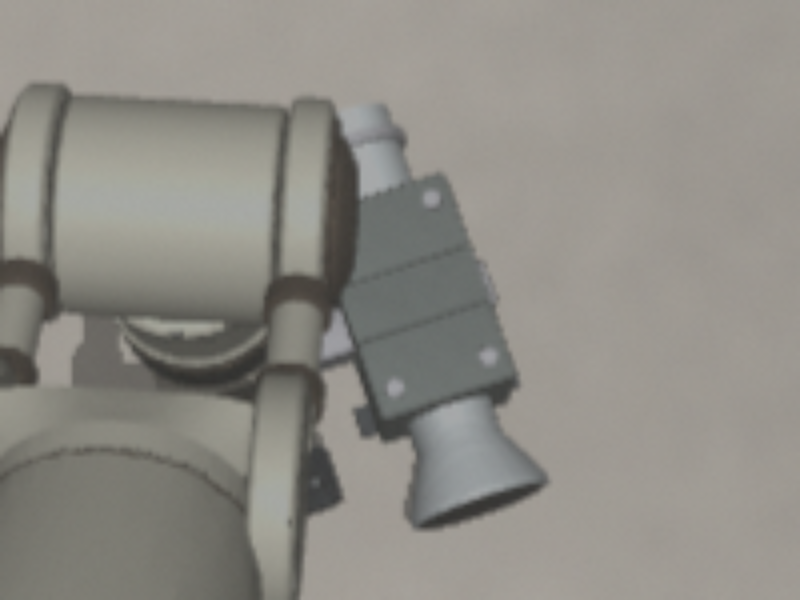

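Contact is at about 4 N. The box still shows at the same pixels (corner (515,380), screws unchanged), and the bar's front is just appearing at (488,280). I'll continue the push.

Emit:
{"fn": "carry_out", "kwargs": {"series": [[[0,0,-4,0,0,0,0],[0,0,-4,0,0,0,0],[0,0,-4,0,0,0,0],[0,0,-4,0,0,0,0],[0,0,-4,0,0,0,0],[0,0,-4,0,0,0,0]]]}}

```text
t: 5.5
tcp_pos: [0.5454, 0.0499, 0.0195]
orientation: [[-0.005, -0.297, 0.955], [0.006, 0.955, 0.297], [-1.0, 0.007, -0.003]]
contact_force: [-2.1, 3.5, 2.1]
gripper_width: 0.0004
```

```bash
python3 -c "
from h import *
st();plan(-.05,0,.02,1)"
```

```text
t 5.5 tcp [0.5454 0.0499 0.0195] al,lat -0.0719 0.0004 F u,v,z -3.96 -1.02 2.06 w 0.4 q [-0.13  0.33  1.81  0.01  1.   -0.44]
goal [0.5514 0.0288 0.02  ] rotvec [ 0.005 -0.003 -0.007] tooldelta mm [ -0.6 -21.9  -0.5]
[ -0.6 -21.9  -0.5] [ 0.005 -0.003 -0.007]
```

Emit:
{"fn": "carry_out", "kwargs": {"series": [[[0,0,-4,0,0,0,0],[0,0,-4,0,0,0,0],[0,0,-4,0,0,0,0],[0,0,-4,0,0,0,0],[0,0,-3,0,0,0,0]]]}}

```text
t: 6.0
tcp_pos: [0.5514, 0.0298, 0.0195]
orientation: [[-0.005, -0.297, 0.955], [0.005, 0.955, 0.297], [-1.0, 0.007, -0.003]]
contact_force: [-1.9, 4.0, 2.5]
gripper_width: 0.0002
```

```bash
python3 -c "
from h import *
import cv2
st()
im=robot.read_camera('top');cv2.imwrite('pics/t4.png',cv2.resize(im[150:300,220:420],(800,600)))
"
```

```text
t 6.0 tcp [0.5514 0.0298 0.0195] al,lat -0.0509 0.0003 F u,v,z -4.36 -0.68 2.52 w 0.2 q [-0.17  0.34  1.8   0.01  1.01 -0.47]
```

View pics/t4.png

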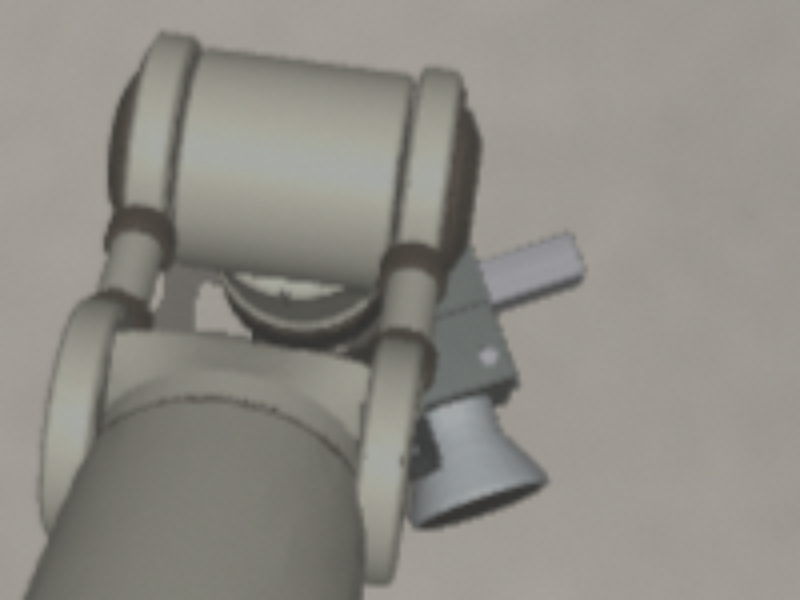

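The bar's front now sticks out to about (577,253) in this crop, and the box screw and hood haven't moved. Now I'll locate the front end, back off, rise and cross over.

```bash
python3 -c "
from h import *
T=robot.camera_model('top')
u=np.array([np.cos(YAW),np.sin(YAW)])
for q in [(570,235),(583,266),(497,305),(483,262)]:
    p=ray(T,(q[0]/4+220-.4,q[1]/4+150-.4),.05)[:2]-C;print((p@u).round(4),(p@np.array([-u[1],u[0]])).round(4))
"
```

```text
0.0883 0.0102
0.089 -0.0071
0.0414 -0.012
0.0422 0.0113
```

Emit:
{"fn": "carry_out", "kwargs": {"series": [[[0,0,15,0,0,0,0],[0,-10,20,0,0,0,0],[0,-40,0,0,0,0,0],[0,-40,0,0,0,0,0],[0,-40,0,0,0,0,0],[70,-10,-45,0,0,0,0],[70,0,-45,0,0,0,0],[70,0,-45,0,0,0,0],[70,0,-45,0,0,0,0],[70,0,-15,0,0,0,0],[70,0,0,0,0,0,0]]]}}

```text
t: 7.15
tcp_pos: [0.6024, -0.1256, 0.1649]
orientation: [[0.004, -0.303, 0.953], [-0.009, 0.953, 0.303], [-1.0, -0.01, 0.001]]
contact_force: [-0.3, 0.2, 0.5]
gripper_width: 0.0466
```

```bash
python3 -c "
from h import *
import cv2
st();plan(.082,0,.07,3)
im=robot.read_camera('top');cv2.imwrite('pics/t5.png',cv2.resize(im[150:300,220:420],(800,600)))
print(robot.camera_model('wrist')['view'].tolist())
im=robot.read_camera('wrist');cv2.imwrite('pics/w5.png',im)
"
```

```text
t 7.15 tcp [ 0.6024 -0.1256  0.1649] al,lat 0.1126 0.0036 F u,v,z -0.24 -0.21 0.53 w 46.6 q [-0.4   0.3   1.54 -0.01  1.3  -0.7 ]
goal [ 0.59   -0.0974  0.07  ] rotvec [0.012 0.001 0.01 ] tooldelta mm [94.6 31.6 -3.4]
[31.5 10.5 -1.1] [0.004 0.    0.003]
[31.6 10.4 -1.2] [0.004 0.    0.003]
[31.6 10.3 -1.2] [0.004 0.    0.003]
[[0.9522489064867333, 0.3053211856402136, 0.0009968420522660235, -0.5349186937047425], [0.2944199213803712, -0.9191044759451106, 0.2618470396854654, -0.30965292300944985], [0.08086365060519425, -0.24905006704861554, -0.9651088716377462, 0.2608665141068237], [0.0, 0.0, 0.0, 1.0]]
```

View pics/w5.png

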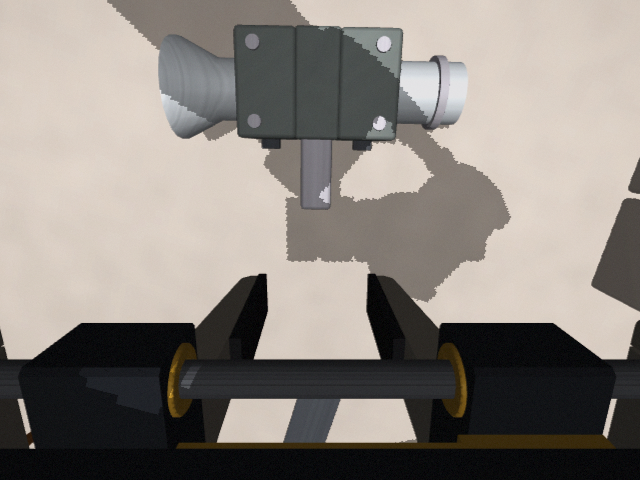

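View pics/t5.png

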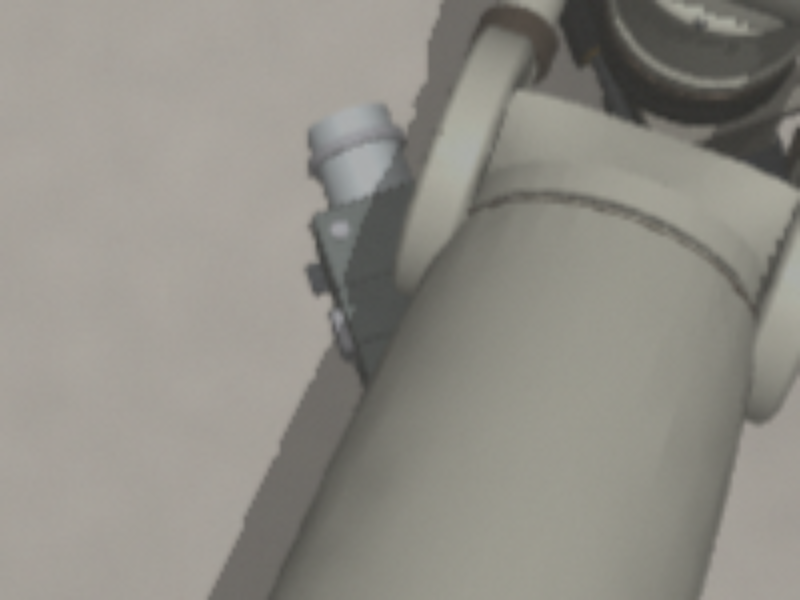

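The wrist view shows the box square to the gripper and the bar's front end at (316,209), centred between the fingers (265 and 368). So there's no lateral shift. I'll move back over the bar end and descend.

Emit:
{"fn": "carry_out", "kwargs": {"series": [[[70,20,15,0,0.006,0,0.005],[70,30,15,0,0.006,0,0.005],[70,30,4,0,0,0,0],[70,25,0,0,0,0,0],[70,0,0,0,0,0,0]]]}}

```text
t: 7.75
tcp_pos: [0.5898, -0.0792, 0.0574]
orientation: [[0.001, -0.303, 0.953], [0.003, 0.953, 0.303], [-1.0, 0.002, 0.002]]
contact_force: [-0.8, 0.7, 0.9]
gripper_width: 0.0699
```

```bash
python3 -c "
from h import *
import cv2
st();plan(.077,0.001,.018,3)
im=robot.read_camera('wrist');cv2.imwrite('pics/w6.png',im)
"
```

```text
t 7.75 tcp [ 0.5898 -0.0792  0.0574] al,lat 0.0646 0.0052 F u,v,z -0.86 -0.52 0.89 w 69.9 q [-0.34  0.38  1.66  0.    1.1  -0.65]
goal [ 0.5895 -0.0923  0.018 ] rotvec [ 0.012  0.002 -0.002] tooldelta mm [ 39.4 -12.5  -4.4]
[13.1 -4.2 -1.5] [ 0.004  0.001 -0.001]
[13.1 -4.1 -1.4] [ 0.004  0.001 -0.001]
[13.1 -4.1 -1.4] [ 0.004  0.001 -0.001]
```

View pics/w6.png

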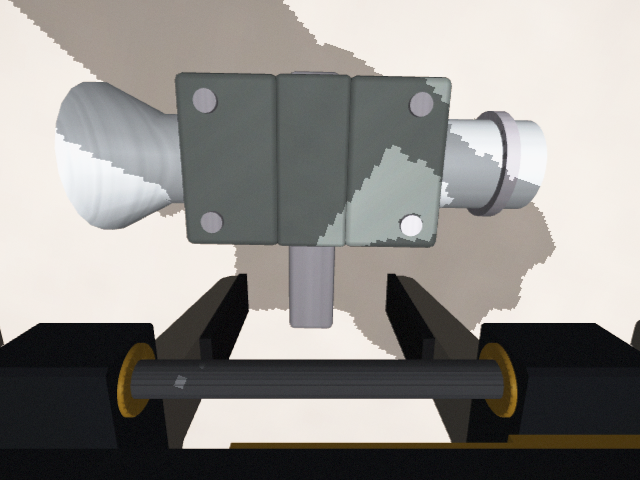

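The bar is at x about 312 against a finger centre of 317, so it needs a shift of about -2 to -3 mm. The finger is also about 12 mm too near the box. Correcting both before going down.

Emit:
{"fn": "carry_out", "kwargs": {"series": [[[70,0,-6,-1,0.006,0,0],[70,0,-5,-1,0.004,0,0],[70,12,0,0,0,0,0],[70,14,0,0,0,0,0],[70,8,0,0,0,0,0],[70,0,0,0,0,0,0]]]}}

```text
t: 8.4
tcp_pos: [0.5969, -0.092, 0.0289]
orientation: [[0.013, -0.294, 0.956], [-0.001, 0.956, 0.294], [-1.0, -0.005, 0.012]]
contact_force: [-0.2, 0.3, -0.4]
gripper_width: 0.0697
```

```bash
python3 -c "
from h import *
import cv2
st()
im=robot.read_camera('wrist');cv2.imwrite('pics/w7.png',im)
"
```

```text
t 8.4 tcp [ 0.5969 -0.092   0.0289] al,lat 0.0788 0.0082 F u,v,z -0.35 -0.09 -0.42 w 69.7 q [-0.35  0.43  1.66  0.    1.04 -0.65]
```

View pics/w7.png

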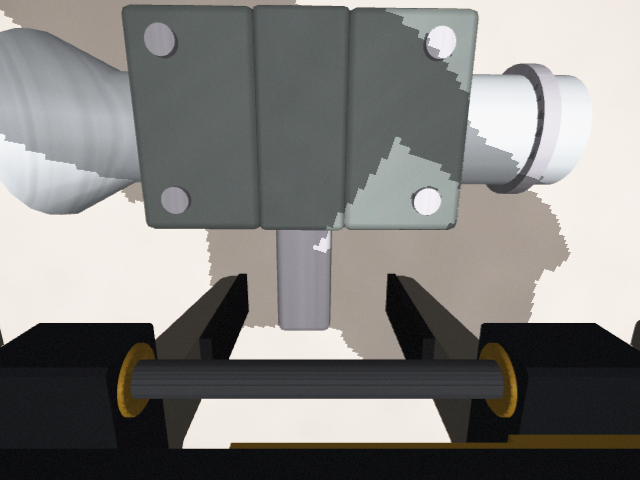

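The bar is at x about 304 against 317, so it's about 6 mm off after the downward drift. Correcting that and lowering further.

Emit:
{"fn": "carry_out", "kwargs": {"series": [[[70,4,0,-4,0,0.006,0],[70,3,0,-2,0,0.006,0],[70,2,0,0,0,0,0],[70,0,0,0,0,0,0]]]}}

```text
t: 8.85
tcp_pos: [0.5913, -0.0941, 0.0199]
orientation: [[0.002, -0.294, 0.956], [-0.006, 0.956, 0.294], [-1.0, -0.006, -0.0]]
contact_force: [0.0, 0.9, 0.6]
gripper_width: 0.0697
```

```bash
python3 -c "
from h import *
import cv2
st()
im=robot.read_camera('wrist');cv2.imwrite('pics/w8.png',im)
"
```

```text
t 8.85 tcp [ 0.5913 -0.0941  0.0199] al,lat 0.0792 0.0022 F u,v,z -0.85 0.31 0.58 w 69.7 q [-0.36  0.44  1.67 -0.01  1.03 -0.65]
```

View pics/w8.png

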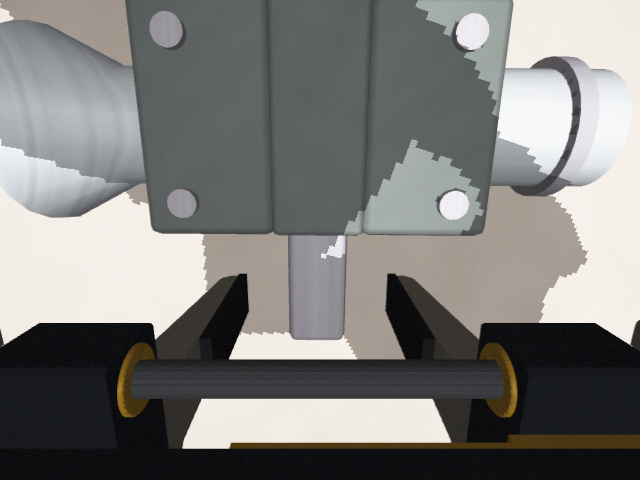

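Centred now, with the bar at x about 317. I'll close gently, so that if the bar reaches its stop the pads slip rather than dragging the box.

Emit:
{"fn": "carry_out", "kwargs": {"series": [[[0,0,0,0,0,0,0],[0,0,0,0,0,0,0],[0,0,0,0,0,0,0],[0,0,0,0,0,0,0],[0,0,0,0,0,0,0],[0,0,0,0,0,0,0],[0,0,0,0,0,0,0]]], "newtons": 8}}

```text
t: 9.6
tcp_pos: [0.5915, -0.0945, 0.0209]
orientation: [[0.002, -0.294, 0.956], [-0.007, 0.956, 0.294], [-1.0, -0.007, -0.0]]
contact_force: [-0.5, 0.7, 0.4]
gripper_width: 0.0237
```

```bash
python3 -c "
from h import *
st()"
```

```text
t 9.6 tcp [ 0.5915 -0.0945  0.0209] al,lat 0.0796 0.0023 F u,v,z -0.85 -0.29 0.4 w 23.7 q [-0.36  0.44  1.67 -0.01  1.03 -0.65]
```

Emit:
{"fn": "carry_out", "kwargs": {"series": [[[0,0,-2,0,0,0,0],[0,0,-2,0,0,0,0],[0,0,-2,0,0,0,0],[0,0,-2,0,0,0,0],[0,0,-2,0,0,0,0]]]}}

```text
t: 10.1
tcp_pos: [0.5936, -0.1017, 0.0209]
orientation: [[-0.001, -0.294, 0.956], [-0.002, 0.956, 0.294], [-1.0, -0.001, -0.001]]
contact_force: [-2.0, 4.1, 3.5]
gripper_width: 0.0243
```

```bash
python3 -c "
from h import *
import cv2
st()
im=robot.read_camera('wrist');cv2.imwrite('pics/w9.png',im)
"
```

```text
t 10.1 tcp [ 0.5936 -0.1017  0.0209] al,lat 0.0872 0.0022 F u,v,z -4.54 -0.75 3.5 w 24.3 q [-0.37  0.45  1.65 -0.    1.04 -0.67]
```

View pics/w9.png

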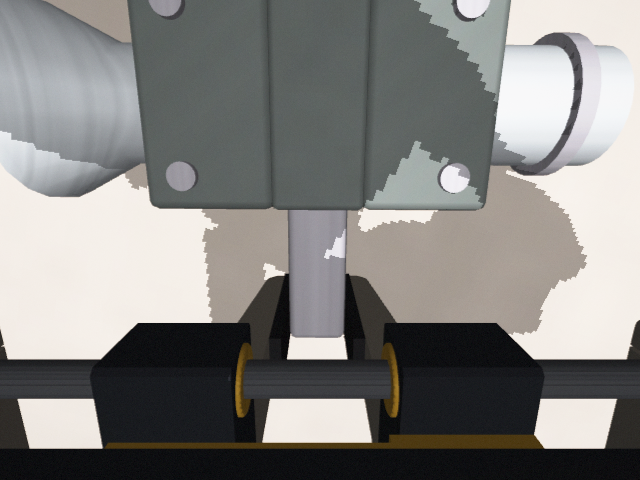

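The bar came along: its front stays at row 337 while the box face moved from row 233 to 208. The drag is about 4 N. I'll keep going in small steps.

Emit:
{"fn": "carry_out", "kwargs": {"series": [[[0,0,-2,0,0,0,0],[0,0,-2,0,0,0,0],[0,0,-2,0,0,0,0],[0,0,-2,0,0,0,0]]]}}

```text
t: 10.55
tcp_pos: [0.5962, -0.1101, 0.0209]
orientation: [[-0.001, -0.294, 0.956], [-0.001, 0.956, 0.294], [-1.0, -0.001, -0.001]]
contact_force: [-1.5, 4.2, 3.0]
gripper_width: 0.0234
```

```bash
python3 -c "
from h import *
st()"
```

```text
t 10.55 tcp [ 0.5962 -0.1101  0.0209] al,lat 0.096 0.0022 F u,v,z -4.46 -0.17 3.05 w 23.4 q [-0.38  0.45  1.64 -0.    1.05 -0.68]
```

Emit:
{"fn": "carry_out", "kwargs": {"series": [[[0,0,-2,0,0,0,0],[0,0,-2,0,0,0,0]]]}}

```text
t: 10.75
tcp_pos: [0.5975, -0.1143, 0.0209]
orientation: [[-0.001, -0.294, 0.956], [-0.001, 0.956, 0.294], [-1.0, -0.001, -0.001]]
contact_force: [-2.4, 2.8, 3.2]
gripper_width: 0.0244
```

```bash
python3 -c "
from h import *
st()"
```

```text
t 10.75 tcp [ 0.5975 -0.1143  0.0209] al,lat 0.1004 0.0022 F u,v,z -3.36 -1.54 3.15 w 24.4 q [-0.39  0.46  1.64 -0.    1.05 -0.68]
```

Emit:
{"fn": "carry_out", "kwargs": {"series": [[[0,0,-2,0,0,0,0],[0,0,-2,0,0,0,0]]]}}

```text
t: 10.95
tcp_pos: [0.5987, -0.1185, 0.0209]
orientation: [[-0.001, -0.294, 0.956], [-0.001, 0.956, 0.294], [-1.0, -0.001, -0.001]]
contact_force: [-1.6, 3.3, 3.1]
gripper_width: 0.0239
```

```bash
python3 -c "
from h import *
import cv2
st()
im=robot.read_camera('wrist');cv2.imwrite('pics/w10.png',im)
"
```

```text
t 10.95 tcp [ 0.5987 -0.1185  0.0209] al,lat 0.1047 0.0022 F u,v,z -3.59 -0.53 3.09 w 23.9 q [-0.39  0.46  1.63 -0.    1.05 -0.69]
```

View pics/w10.png

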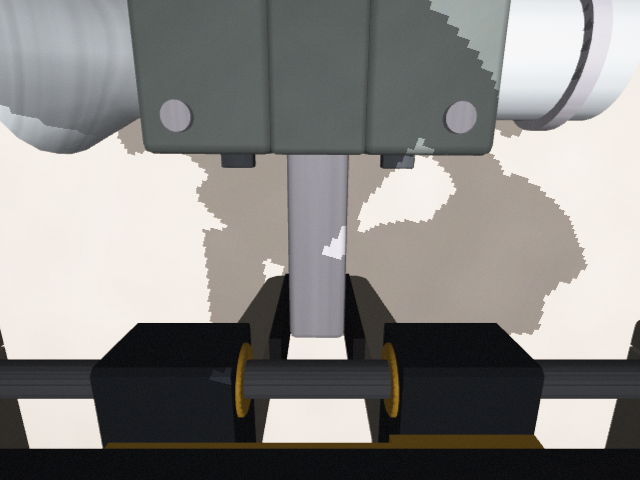

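The bar is still following, with its front at row 337 and the box face at row 153, so it is about 78 mm out. No stop felt yet.

Emit:
{"fn": "carry_out", "kwargs": {"series": [[[0,0,-2,0,0,0,0],[0,0,-1,0,0,0,0]]]}}

```text
t: 11.2
tcp_pos: [0.599, -0.1198, 0.0207]
orientation: [[-0.003, -0.293, 0.956], [0.003, 0.956, 0.293], [-1.0, 0.003, -0.002]]
contact_force: [-2.8, 7.2, 5.2]
gripper_width: 0.0242
```

```bash
python3 -c "
from h import *
st()"
```

```text
t 11.2 tcp [ 0.599  -0.1198  0.0207] al,lat 0.106 0.0021 F u,v,z -7.69 -0.55 5.17 w 24.2 q [-0.4   0.47  1.62  0.    1.05 -0.69]
```

Emit:
{"fn": "carry_out", "kwargs": {"series": [[[0,0,-2,0,0,0,0],[0,0,-1,0,0,0,0]]]}}

```text
t: 11.4
tcp_pos: [0.5991, -0.12, 0.0206]
orientation: [[-0.005, -0.293, 0.956], [0.008, 0.956, 0.293], [-1.0, 0.009, -0.003]]
contact_force: [-3.3, 4.8, 5.0]
gripper_width: 0.0239
```

```bash
python3 -c "
from h import *
import cv2
st()
im=robot.read_camera('wrist');cv2.imwrite('pics/w11.png',im)
"
```

```text
t 11.4 tcp [ 0.5991 -0.12    0.0206] al,lat 0.1063 0.0021 F u,v,z -5.59 -1.77 5.04 w 23.9 q [-0.4   0.47  1.62  0.01  1.06 -0.7 ]
```

View pics/w11.png

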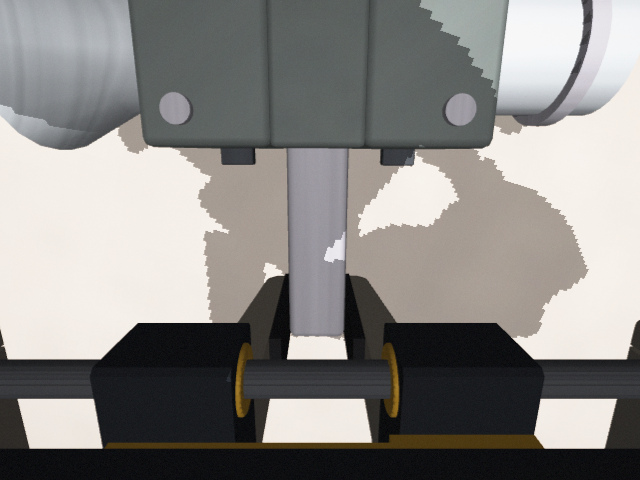

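The pull force rose from about 4 N to about 7 N and the TCP stopped at al 106 mm, so the bar appears to be on the stop with no slip (front at row 336). One slightly firmer pull, still under 15 N, should confirm it.

Emit:
{"fn": "carry_out", "kwargs": {"series": [[[0,0,-2,0,0,0,0],[0,0,-3,0,0,0,0],[0,0,-3,0,0,0,0]]], "newtons": 12}}

```text
t: 11.75
tcp_pos: [0.5992, -0.1204, 0.0201]
orientation: [[-0.012, -0.292, 0.956], [0.021, 0.956, 0.292], [-1.0, 0.024, -0.005]]
contact_force: [-5.5, 11.0, 8.2]
gripper_width: 0.0239
```

```bash
python3 -c "
from h import *
import cv2
st()
im=robot.read_camera('wrist');cv2.imwrite('pics/w12.png',im)
a=cv2.imread('pics/w11.png');print(cv2.phaseCorrelate(np.float32(a[:260,:,1]),np.float32(im[:260,:,1])))
"
```

```text
t 11.75 tcp [ 0.5992 -0.1204  0.0201] al,lat 0.1067 0.0021 F u,v,z -12.16 -2.0 8.15 w 23.9 q [-0.4   0.48  1.61  0.02  1.07 -0.71]
((-1.0318445029843133, -1.161528291364391), 0.4784829584757487)
```

It held firm at 12 N, moving only 0.4 mm. That is the end stop. I'll relax, then open.

Emit:
{"fn": "carry_out", "kwargs": {"series": [[[24,0,0,0,0,0,0],[40,0,0,0,0,0,0],[60,0,0,0,0,0,0],[70,0,0,0,0,0,0],[70,0,0,0,0,0,0]]]}}

```text
t: 12.3
tcp_pos: [0.6005, -0.1229, 0.0205]
orientation: [[-0.009, -0.293, 0.956], [0.017, 0.956, 0.293], [-1.0, 0.019, -0.003]]
contact_force: [-0.2, 0.5, -0.3]
gripper_width: 0.0541
```

```bash
python3 -c "
from h import *
import cv2
st();print(np.round(robot.get_state()['orientation'],3))
im=robot.read_camera('wrist');cv2.imwrite('pics/w13.png',im)
"
```

```text
t 12.3 tcp [ 0.6005 -0.1229  0.0205] al,lat 0.1095 0.0026 F u,v,z -0.52 -0.03 -0.29 w 54.1 q [-0.41  0.48  1.61  0.01  1.07 -0.71]
[[-0.009 -0.293  0.956]
 [ 0.017  0.956  0.293]
 [-1.     0.019 -0.003]]
```

View pics/w13.png

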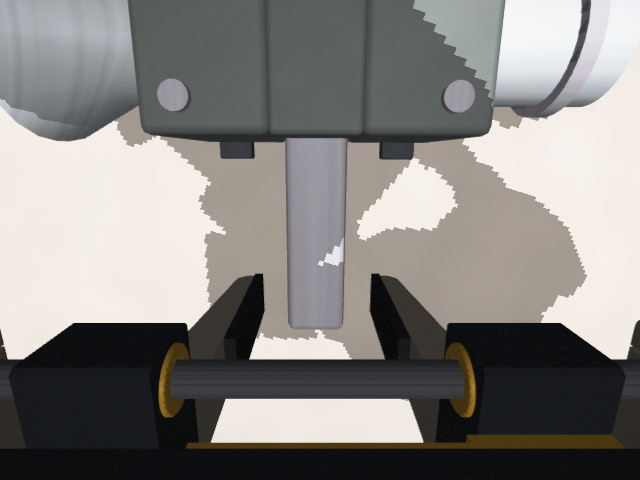

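Released, with both fingers clear of the bar. Withdrawing forward, up and away.

Emit:
{"fn": "carry_out", "kwargs": {"series": [[[70,0,-15,0,0,0,0],[70,0,-25,0,0,0,0],[70,-20,-15,0,0,0,0],[70,-40,0,0,0,0,0],[70,-45,0,0,0,0,0],[70,-45,-20,0,0,0,0],[70,-30,-45,0,0,0,0],[70,-20,-45,0,0,0,0],[70,0,-30,0,0,0,0],[70,0,0,0,0,0,0]]]}}

```text
t: 13.35
tcp_pos: [0.6589, -0.3249, 0.2201]
orientation: [[-0.009, -0.291, 0.957], [0.011, 0.957, 0.291], [-1.0, 0.013, -0.005]]
contact_force: [-0.6, -0.4, -0.1]
gripper_width: 0.0701
```

```bash
python3 -c "
from h import *
import cv2
st()
im=robot.read_camera('side');cv2.imwrite('pics/s14.png',im)
im=robot.read_camera('top');cv2.imwrite('pics/t14.png',im)
"
```

```text
t 13.35 tcp [ 0.6589 -0.3249  0.2201] al,lat 0.3197 -0.0006 F u,v,z 0.24 -0.7 -0.14 w 70.1 q [-0.62  0.59  1.04  0.    1.53 -0.92]
```

View pics/s14.png

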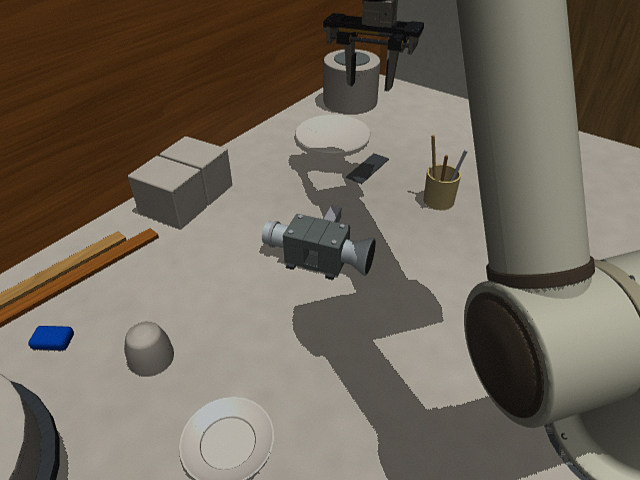

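View pics/t14.png

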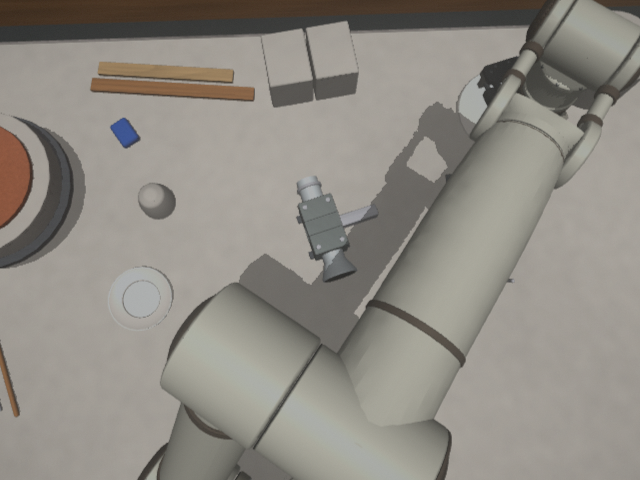

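The bar now sticks out on the far side, to about (377,212) in the top view. The slot is open at the rear, and the bystanders and box look unmoved. Next, a numeric check of box shift and protrusion.

Run:
```python
from h import *
import cv2
for n,a,b,boxes in (("top","top0","t14",[(295,172,333,240)]),("side","side0","s14",[(255,208,300,262),(335,225,380,278),(285,210,325,240)])):
    A=cv2.imread(f"pics/{a}.png",0);B=cv2.imread(f"pics/{b}.png",0)
    for x0,y0,x1,y1 in boxes:
        t=A[y0:y1,x0:x1];r=cv2.matchTemplate(B[y0-5:y1+5,x0-5:x1+5],t,cv2.TM_CCOEFF_NORMED);_,m,_,l=cv2.minMaxLoc(r);print(n,m.__round__(3),l[0]-5,l[1]-5)
im=cv2.imread("pics/t14.png")[165:290,270:395];cv2.imwrite("pics/t14z.png",cv2.resize(im,(600,600),interpolation=cv2.INTER_CUBIC))
```

```text
top 0.976 0 0
side 0.997 0 0
side 0.727 0 0
side 0.941 0 0
```

View pics/t14z.png

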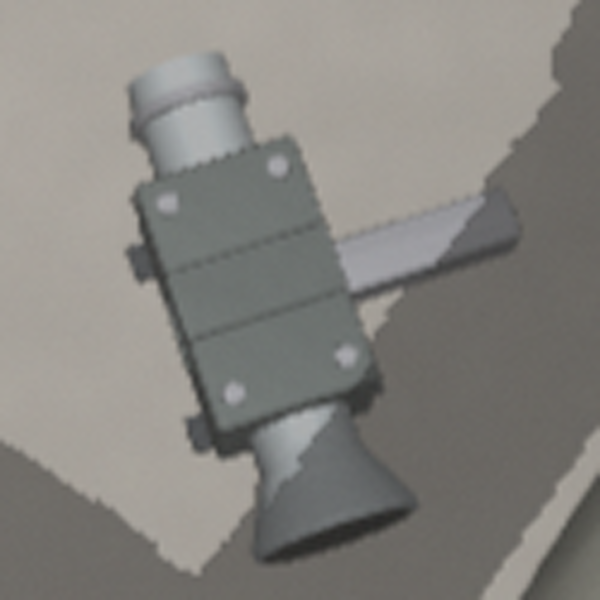

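The box shift is 0 px in both cameras, and the bar's front top edge is at about (500,190) to (518,232) in this zoom. From the pull, the protrusion is about 80 mm. Handing in.

```bash
python3 -c "
from h import *
T=robot.camera_model('top')
u=np.array([np.cos(YAW),np.sin(YAW)])
for q in [(500,190),(518,232)]:
    p=ray(T,(q[0]/4.8+270-.4,q[1]/4.8+165-.4),.05)[:2]-C;print((p@u-.035).round(4))
print(robot.hand_in())
"
```

```text
0.0786
0.0794
the job is handed in; nothing more can be done
None
```

The slide bar is through the box and against its end stop. I let go, withdrew the arm clear and handed the job in at about 13.5 s.

I pushed the bar from its rear end at about 4 N until it was nearly flush with the box. I then gripped the front end lightly and pulled until it stopped.

- **End stop:** the pull force rose from about 4 N to about 12 N, and the gripper moved only about 0.4 mm in the last firm pull. The bar's front end is about 79 mm out of the +x face, within the stated 70 to 90 mm. The slot is open at the rear.
- **Box:** template matching against the first pictures gave a shift of 0 pixels in both the top and side views. One side patch, at the hood, matched less well (0.73) because the arm's shadow fell on it.
- **Other things on the bench:** the mould, tool cup and rib look unmoved in the side view. The white ceramic dish was partly hidden by the arm in the last top view, but it looks in place from the side.
- **Side force:** during the last firm pull there was also about 8 N vertical force at the wrist, because the gripper tilted slightly. The box showed no sign of it.

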